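# Hold the blind switch to lower the blind

## Task

The low sun is glaring on the television, so run the window blind down: on the white switch box, push the spring lever well over towards its blue end (never towards the orange one), hold it there for about a second, then let go so that it springs back to the middle. Do not touch the black switch box or its lever, and leave the blue mug standing where it is.

Things in the scene. Friction and masses are not known exactly. Their poses are not given: they have to be found in the camera images.
- blind_switch: Blind switch: fixed white box, 90 (x) x 140 (y) x 45 mm high, a black lever up from the middle of its top. Origin: centre of underside, z up; yaw up to 0.7 rad either way. Blue plate on the +y end of the top, orange on -y. Lever: paddle 14 mm thick along y, 30 wide along x, top 103 mm above the worktop, pivoting about the box's x axis at the middle of the top, 45 mm above the origin.
- blind_lever (a joint): Lean of the white box's black lever, rad: 0 upright (rest), positive towards blue (+y), negative towards orange; stops at 0.7 either way. The blind runs only while it leans more than 0.35. A spring returns it upright at once when let go: 0.3 N m per rad, about 4 N at 40 mm above the box's top for 0.5 rad.
- lift_switch: The television lift's switch, not to be touched: the same box, size, plates and axes, but a black box with a white lever. Fixed to the worktop. Origin: centre of the underside.
- mug: Loose blue ceramic mug, upright, 80 mm across, 92 mm high, handle at its +y side. Origin: centre of the underside.
Not all that is in view belongs to the job. Leave any purple look-alike of the blind_switch alone.

How it is judged:
By the outcome, as a careful person would: the job done as asked, in the order asked, and still so for the second after the job is handed in, with the robot touching nothing.
It also fails if it takes over 29 s, if anything falls off the work surface, if the arm or the gripper's body presses on something with over 40 N, if the wrist force passes 120 N, or if a joint passes its speed limit or range.

## Robot

A 7-joint arm with a two-finger parallel gripper is mounted at the origin on the work surface. World frame = base frame: x ahead of the robot, y to its left, z up, the work surface at z = 0. Lengths are in m, angles in rad, forces in N, time in s.
With the tool pointing down it reaches from about 0.4 to 0.9 m from the base axis. Payload 5.5 kg.
Tool frame: the origin (TCP) lies at the centre of the arm's flange, where the gripper is bolted on; the fingertips stand 178 mm ahead of it and the grasp point (between the pads) lies 159 mm ahead of it; z points along the fingers, y is the direction in which the jaws open and shut (so a half turn about z gives the same grasp; the last joint's range is limited). The gripper opens to 92 mm and grips with 3 to 60 N. Pads are 19 mm wide; open, the fingers measure 130 mm over their backs; the gripper's body (75 mm by 190 mm) begins 47 mm behind the grasp point.
Start: joints at [-1.009, 0.501, -0.427, 1.55, 0.221, 1.138, -0.21], TCP at [0.191, 0.621, 0.405] pointing down, gripper open.
Joint ranges: [-2.88, 2.88], [-0.31, 2.03], [-1.54, 1.56], [0.2, 2.42], [-1.41, 4.55], [0.19, 2.02], [-2.57, 2.57]. Speed limits (rad/s): [2.57, 2.57, 3.14, 3.14, 3.14, 3.14, 3.14].

## Interface

Orientations are given as a unit quaternion [x, y, z, w].
In Python, from workcell import bot gives the robot as it stands.
- The arm moves only by the shell command python3 -m inch 'ROWS' [FORCE]. ROWS is JSON, a list of rows, each a list of 7 numbers: the shift along the tool's x, y, z in m, then the turn, a rotation vector about the tool's x, y, z in degrees, then the opening, from 0 (shut) to 1 (fully open). A call has 1 to 20 rows; each row shifts and turns the commanded pose from where the row before left it, along the tool's axes as they then stand; what a row does not reach is not made up. A row lasts 1/12 s, in which the tool goes at most 41.7 mm and 7.16 degrees, less where a joint would pass 70% of its speed; a pose out of reach is approached as far as the arm can. A call is refused whole if a number of a shift passes 0.0417 or a number of a turn 7.16, either way. A call with a gripper value outside its range is refused whole. The fingers move at their own pace and stop on an object; FORCE is the grip in N (left out, the last holds). Time passes only in rows, so rows that do not move let the fingers close. It gives the time, the measured TCP pose, the force and the opening at its end, in the units of the state.
- bot.sense(): the state, without advancing time (a new reading comes with each control period).
- bot.snapshot(name): name is "side" or "top" or "wrist"; returns a dict with "frame" (384x512x3 uint8, red, green, blue), "z_map" (384x512 float32, m along the optical axis (not along the pixel's ray), 0 where there is no reading), "camera_matrix" (3x3 intrinsics, pixels), "R" (3x3) and "t" (3): a world point X has camera coordinates R X + t; the wrist camera has in their place "mount" (4x4, takes a point from camera to tool coordinates, whose origin is the TCP and whose axes are the flange's). Camera axes: x right, y down, z forward; pixel columns grow to the right and rows downward; lengths in m; the calibration is good to about 2 mm. A picture is of the moment at which its call begins: read the wrist's pose just before it.
- bot.close_job(): hands the job in, once; it reports no verdict.
The state is a dict: "clock": time; "qpos": joint angles; "qd": joint speeds; "joint_torque": joint torques, N m; "position": TCP position; "tcp_rot": TCP orientation; "contact_force": force on the tool from outside, world axes, zero at the start; "moment": the same for the moment, N m; "finger_gap": finger opening in m.
Only numpy, scipy, OpenCV 4.12 (cv2) and the standard library are available. Lean on these libraries where they do the work, as an engineer would, in place of code of your own. Each camera call takes 0.05 s, during which the arm holds its last target. There are 200 camera calls.

## Working session

There is one attempt and no reset: what is moved stays moved. The work goes in short steps, Python scripts to look and compute and a shell command to move; the robot and the scene stay as the last step left them, time stands still between calls to the robot, and variables do not carry over. Pictures are saved under pics/ and viewed, about 8 in all and at most 12, crops included, and the job is handed in when it is done.

```bash
mkdir -p pics; cat > h.py <<'E'
from workcell import bot
import numpy as np, cv2
def pts(s):
    K=s["camera_matrix"];z=s["z_map"];v,u=np.indices(z.shape)
    c=np.stack([(u-K[0,2])/K[0,0]*z,(v-K[1,2])/K[1,1]*z,z],-1)
    return (c-s["t"])@s["R"]   # R^T(c-t)
E
python3 - <<'E'
from h import *
a=bot.snapshot("top");b=bot.snapshot("side")
for n,s in(("top",a),("side",b)):
    cv2.imwrite(f"pics/{n}0.png",s["frame"][...,::-1]); np.savez(f"{n}0.npz",**{k:v for k,v in s.items()})
    hsv=cv2.cvtColor(s["frame"],cv2.COLOR_RGB2HSV);P=pts(s)
    for c,lo,hi in(("blue",100,125),("orange",5,20),("purple",126,160)):
        m=cv2.inRange(hsv,(lo,110,60),(hi,255,255))
        N,L,st,ce=cv2.connectedComponentsWithStats(m)
        for i in range(1,N):
            if st[i,4]>60: print(n,c,ce[i].round(),st[i,4],np.median(P[L==i],0).round(3))
st=bot.sense();print(st["clock"],st["position"],st["tcp_rot"],st["finger_gap"])
E
```

```text
top blue [346. 213.] 406 [ 0.544 -0.144  0.045]
top blue [150. 236.] 441 [0.509 0.21  0.045]
top blue [328. 316.] 496 [ 0.365 -0.105  0.045]
top orange [222.   8.] 8136 [ 1.408  0.214 -0.75 ]
top orange [194. 198.] 604 [0.576 0.13  0.045]
top orange [404. 213.] 515 [ 0.542 -0.248  0.045]
top orange [385. 299.] 553 [ 0.392 -0.205  0.045]
top purple [352. 306.] 1487 [ 0.385 -0.146  0.041]
side blue [493. 151.] 196 [ 0.269 -0.551  0.007]
side blue [176. 179.] 1144 [0.761 0.057 0.062]
side blue [317. 178.] 190 [ 0.542 -0.141  0.044]
side blue [392. 218.] 340 [ 0.364 -0.103  0.044]
side blue [220. 290.] 619 [0.509 0.212 0.044]
side orange [314.  61.] 13382 [ 1.103 -1.326 -0.049]
side orange [444.   3.] 170 [ 0.651 -1.327  0.189]
side orange [472.  30.] 114 [ 0.551 -1.44   0.07 ]
side orange [429.  74.] 886 [ 0.659 -1.327 -0.087]
side orange [345. 158.] 132 [ 0.529 -0.247  0.044]
side orange [386. 185.] 74 [ 0.415 -0.198  0.044]
side orange [410. 190.] 72 [ 0.368 -0.208  0.044]
side orange [235. 243.] 145 [0.556 0.117 0.044]
side orange [206. 244.] 86 [0.595 0.149 0.044]
side purple [392. 220.] 1447 [ 0.36  -0.097  0.037]
0.1 [0.19131118 0.62086668 0.40376936] [ 1.48819495e-01  9.88863976e-01 -8.80376905e-04 -1.38942409e-04] 0.09131397680099566
```

View pics/top0.png

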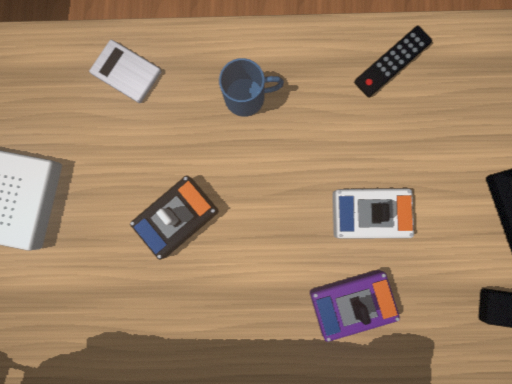

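View pics/side0.png

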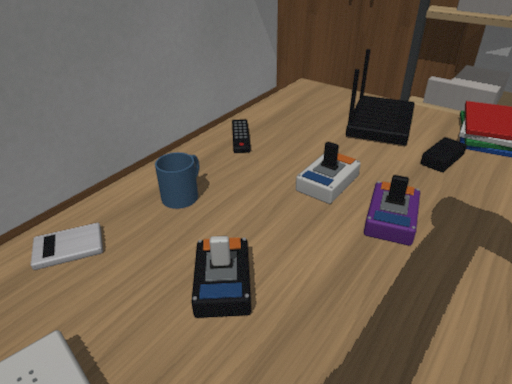

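The white box is at top (374,213), side (330,175). Candidates: the white box (374,213), which I choose by colour; the black box with the white lever (174,217), not to be touched; and the purple look-alike (355,306). The mug at (244,88) is well away. Next is a close crop to check, plus the yaw.

```bash
python3 - <<'E'
from h import *
s=dict(np.load("top0.npz"));P=pts(s);f=s["frame"]
cv2.imwrite("pics/crop.png",cv2.resize(f[170:260,320:430,::-1],None,fx=5,fy=5,interpolation=cv2.INTER_CUBIC))
sub=np.zeros(f.shape[:2],bool);sub[175:250,325:425]=1
top=sub&(abs(P[...,2]-.045)<.006);q=P[top][:,:2]
r=cv2.minAreaRect((q*1000).astype(np.float32));print("box",r)
lv=sub&(P[...,2]>.095);print("lever top",P[lv].mean(0),lv.sum(),P[lv].min(0),P[lv].max(0))
E
```

```text
box ((543.7766723632812, -196.3897705078125), (137.79934692382812, 86.93292236328125), 89.08795166015625)
lever top [ 0.54140113 -0.16396106  0.2013535 ] 191 [ 0.52875407 -0.20255936  0.09544634] [0.55862708 0.00439189 0.73384862]
```

View pics/crop.png

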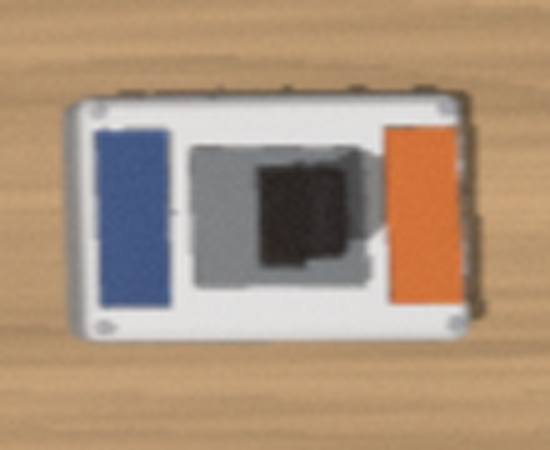

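The crop confirms the white box: black lever at crop (300,215), blue at (133,215) on +y, orange at (425,215) on -y. The box centre is (0.544,-0.196), yaw about -0.02, and its size agrees with the 140x90 given.

```bash
python3 -m inch '[[0,0,0,0,0,-5.4,0],[0,0,0,0,0,-5.4,0],[0,0,0,0,0,-5.4,0],[-0.0235,-0.033,0,0,0,0,0],[-0.0235,-0.033,0,0,0,0,0],[-0.0235,-0.033,0,0,0,0,0],[-0.0235,-0.033,0,0,0,0,0],[-0.0235,-0.033,0,0,0,0,0],[-0.0235,-0.033,0,0,0,0,0],[-0.0235,-0.033,0,0,0,0,0],[-0.0235,-0.033,0,0,0,0,0],[-0.0235,-0.033,0,0,0,0,0],[-0.0235,-0.033,0,0,0,0,0],[-0.0235,-0.033,0,0,0,0,0],[-0.0235,-0.033,0,0,0,0,0],[-0.0235,-0.033,0,0,0,0,0],[-0.0235,-0.033,0,0,0,0,0],[-0.0235,-0.033,0,0,0,0,0]]' 30
```

```text
clock: 1.6
position: [0.5364, 0.1187, 0.4046]
tcp_rot: [0.008, 1.0, -0.0, -0.0]
contact_force: [1.3, 0.7, -0.8]
finger_gap: 0.0
```

```bash
python3 -m inch '[[-0.001,-0.0284,0,0,0,0,0],[-0.001,-0.0284,0,0,0,0,0],[-0.001,-0.0284,0,0,0,0,0],[-0.001,-0.0284,0,0,0,0,0],[-0.001,-0.0284,0,0,0,0,0],[-0.001,-0.0284,0,0,0,0,0],[-0.001,-0.0284,0,0,0,0,0],[-0.001,-0.0284,0,0,0,0,0],[-0.001,-0.0284,0,0,0,0,0],[-0.001,-0.0284,0,0,0,0,0],[-0.001,-0.0284,0,0,0,0,0],[-0.001,-0.0284,0,0,0,0,0],[-0.001,-0.0284,0,0,0,0,0],[0,0,0,0,0,0,0],[0,0,0,0,0,0,0],[0,0,0,0,0,0,0]]'
python3 - <<'E'
from h import *
st=bot.sense();s=bot.snapshot("wrist");cv2.imwrite("pics/w1.png",s["frame"][...,::-1])
from scipy.spatial.transform import Rotation as R
T=np.eye(4);T[:3,:3]=R.from_quat(st["tcp_rot"]).as_matrix();T[:3,3]=st["position"];T=T@s["mount"]
P=pts(dict(s,R=np.eye(3),t=np.zeros(3)))@T[:3,:3].T+T[:3,3]
hsv=cv2.cvtColor(s["frame"],cv2.COLOR_RGB2HSV)
for c,lo,hi in(("blue",100,125),("orange",5,20)):
    m=(cv2.inRange(hsv,(lo,110,60),(hi,255,255))>0)&(abs(P[...,2]-.045)<.008);print(c,m.sum(),P[m].mean(0).round(4) if m.any() else 0)
w=(P[...,2]>.09)&(P[...,2]<.115);print("lever",w.sum(),P[w].min(0),P[w].max(0))
print(st)
E
```

```text
clock: 2.93
position: [0.5428, -0.2482, 0.4041]
tcp_rot: [0.008, 1.0, 0.001, -0.0]
contact_force: [-0.1, 0.3, -0.5]
finger_gap: 0.0006
blue 993 [ 0.5064 -0.1268  0.0445]
orange 2839 [ 0.4753 -0.2267  0.0445]
lever 835 [ 0.52771198 -0.44588142  0.0900322 ] [ 0.616256   -0.18912856  0.11486078]
{'clock': 2.9333, 'qpos': array([ 0.43835625,  0.37489166, -0.06944082,  1.69988706,  0.02809878,
        1.06902867,  1.91500358]), 'qd': array([-0.01909738, -0.0092342 , -0.01925333,  0.00654721, -0.00302163,
       -0.00036771,  0.00081271]), 'joint_torque': array([ 1.41702019e+00, -5.08768380e+01,  7.52914958e-01, -2.78393286e+01,
        2.36470811e-01,  4.73980769e-02,  1.56837719e-02]), 'position': array([ 0.54284267, -0.24818015,  0.40414447]), 'tcp_rot': array([ 7.98433204e-03,  9.99967862e-01,  5.81247352e-04, -4.34026845e-04]), 'contact_force': array([-0.05408251,  0.28339222, -0.47308349]), 'moment': array([ 0.04803131, -0.01906051, -0.02572014]), 'finger_gap': 0.0006378198544510325}
```

View pics/w1.png

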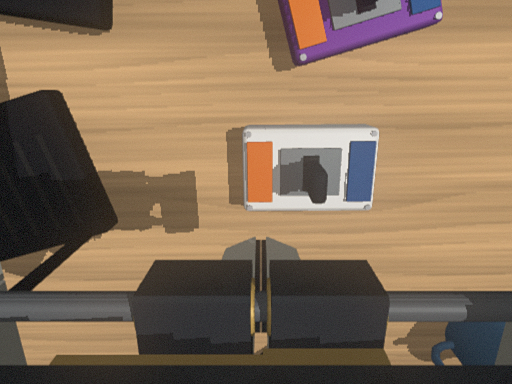

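The wrist view shows the white box centred at (311,168), with the lever at (315,175). The closed fingers are at the orange side, and the router antennas at the left are clear. I'll descend over the orange end.

```bash
python3 -m inch '[[0,0,0.025,0,0,0,0],[0,0,0.025,0,0,0,0],[0,0,0.025,0,0,0,0],[0,0,0.025,0,0,0,0],[0,0,0.025,0,0,0,0],[0,0,0.025,0,0,0,0],[0,0,0,0,0,0,0],[0,0,0,0,0,0,0],[0,0,0,0,0,0,0]]'
python3 - <<'E'
from h import *
s=bot.snapshot("side");cv2.imwrite("pics/s2.png",cv2.resize(s["frame"][90:250,240:440,::-1],None,fx=3,fy=3))
E
```

```text
clock: 3.73
position: [0.5438, -0.248, 0.256]
tcp_rot: [0.007, 1.0, -0.0, 0.001]
contact_force: [-0.1, -1.1, 0.8]
finger_gap: 0.0006
```

View pics/s2.png

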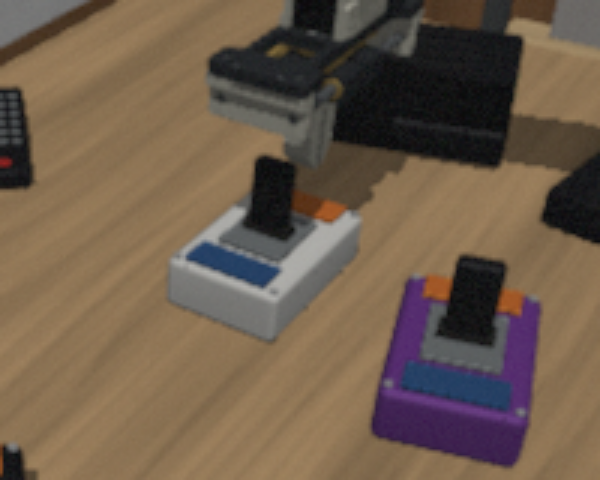

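The side crop shows the finger at (310,135), over the orange end behind the upright lever at (270,195). I'll feel forward for contact.

```bash
python3 -m inch '[[0,0.006,0.003,0,0,0,0],[0,0.006,0,0,0,0,0],[0,0.006,0,0,0,0,0],[0,0.004,0,0,0,0,0],[0,0,0,0,0,0,0],[0,0,0,0,0,0,0],[0,0,0,0,0,0,0]]'; python3 -m inch '[[0,0.005,0,0,0,0,0],[0,0,0,0,0,0,0],[0,0,0,0,0,0,0],[0,0,0,0,0,0,0]]'
python3 - <<'E'
from h import *
s=bot.snapshot("side");cv2.imwrite("pics/s3.png",cv2.resize(s["frame"][110:210,280:380,::-1],None,fx=5,fy=5))
E
```

```text
clock: 4.37
position: [0.5433, -0.2269, 0.2518]
tcp_rot: [0.008, 1.0, -0.0, 0.0]
contact_force: [0.2, -0.1, 0.2]
finger_gap: 0.0008
clock: 4.7
position: [0.5433, -0.2218, 0.2516]
tcp_rot: [0.008, 1.0, 0.0, -0.0]
contact_force: [-0.4, -0.4, 0.4]
finger_gap: 0.0003
```

View pics/s3.png

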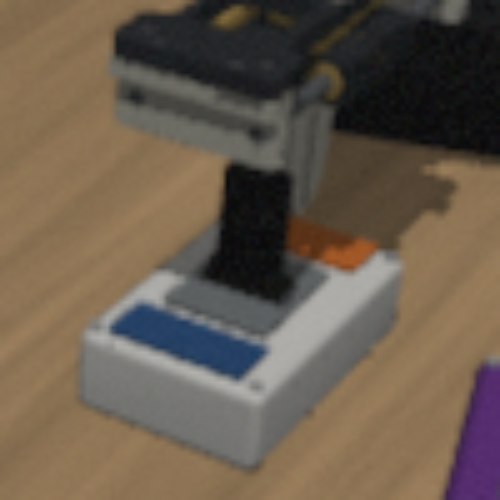

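```bash
python3 -m inch '[[0,0.004,0,0,0,0,0],[0,0,0,0,0,0,0],[0,0,0,0,0,0,0]]'
python3 - <<'E'
from h import *
st=bot.sense();s=bot.snapshot("side");P=pts(s);m=np.zeros(P.shape[:2],bool);m[140:175,315:345]=1
m&=(s["frame"].max(-1)<60)&(P[...,2]>.055)&(P[...,2]<.12)&(abs(P[...,0]-.544)<.03)
for lo in np.arange(.055,.105,.01):
    k=m&(P[...,2]>=lo)&(P[...,2]<lo+.01)
    if k.any():print(lo,k.sum(),np.median(P[k],0).round(4))
print(st["contact_force"],st["moment"])
E
```

```text
clock: 5.0
position: [0.5434, -0.2175, 0.2517]
tcp_rot: [0.008, 1.0, 0.0, -0.0]
contact_force: [-1.2, -0.8, -0.5]
finger_gap: 0.0005
0.055 49 [ 0.5412 -0.1903  0.0599]
0.065 55 [ 0.5409 -0.1896  0.0703]
0.07500000000000001 47 [ 0.5383 -0.1886  0.0804]
0.085 57 [ 0.5403 -0.188   0.0896]
0.095 56 [ 0.539  -0.1882  0.0995]
[-1.21554631 -0.80454711 -0.53531933] [-0.08735312 -0.00887476 -0.01104018]
```

Contact has begun (lean about 0.05). Now the push to about 0.58 and the hold.

```bash
python3 -m inch '[[0,0.006,0,0,0,0,0],[0,0.006,0,0,0,0,0],[0,0.0045,0,0,0,0,0],[0,0,0,0,0,0,0],[0,0,0,0,0,0,0],[0,0,0,0,0,0,0],[0,0,0,0,0,0,0]]'
python3 - <<'E'
from h import *
st=bot.sense();s=bot.snapshot("side");P=pts(s);m=np.zeros(P.shape[:2],bool);m[135:185,305:345]=1
cv2.imwrite("pics/s4.png",cv2.resize(s["frame"][110:210,280:380,::-1],None,fx=5,fy=5))
m&=(s["frame"].max(-1)<60)&(P[...,2]>.055)&(P[...,2]<.12)&(abs(P[...,0]-.544)<.03)
for lo in np.arange(.055,.105,.01):
    k=m&(P[...,2]>=lo)&(P[...,2]<lo+.01)
    if k.any():print(lo,k.sum(),np.median(P[k],0).round(4))
print(st["contact_force"],st["moment"])
E
```

```text
clock: 5.63
position: [0.5437, -0.2015, 0.2519]
tcp_rot: [0.008, 1.0, -0.0, 0.0]
contact_force: [-1.7, -2.6, 3.3]
finger_gap: 0.0005
0.055 41 [ 0.5387 -0.1841  0.0602]
0.065 43 [ 0.539  -0.1788  0.0698]
0.07500000000000001 41 [ 0.5392 -0.1741  0.0803]
0.085 56 [ 0.5384 -0.1699  0.0916]
0.095 34 [ 0.5413 -0.173   0.0966]
[-1.67166336 -2.56333469  3.25942551] [-0.50420679  0.28859268  0.04377201]
```

View pics/s4.png

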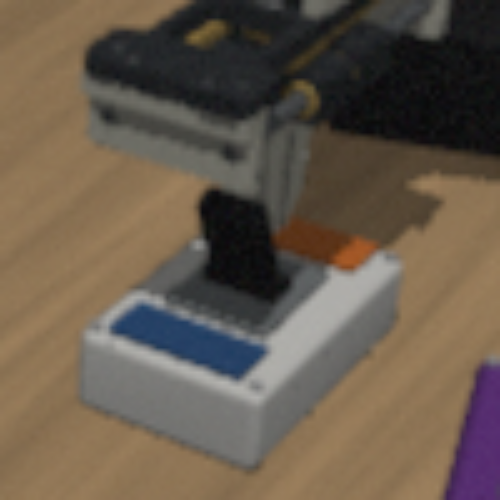

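The lean is about 0.43, so the blind is running. I'll push a little further, finish the hold, then release and rise, all in one call.

```bash
python3 -m inch '[[0,0.005,0,0,0,0,0],[0,0,0,0,0,0,0],[0,0,0,0,0,0,0],[0,0,0,0,0,0,0],[0,0,0,0,0,0,0],[0,0,0,0,0,0,0],[0,0,0,0,0,0,0],[0,0,0,0,0,0,0],[0,0,0,0,0,0,0],[0,-0.02,0,0,0,0,0],[0,-0.02,0,0,0,0,0],[0,-0.01,0,0,0,0,0],[0,0,-0.01,0,0,0,0],[0,0,-0.03,0,0,0,0],[0,0,-0.03,0,0,0,0],[0,0,-0.03,0,0,0,0],[0,0,-0.03,0,0,0,0],[0,0,0,0,0,0,0],[0,0,0,0,0,0,0]]'
python3 - <<'E'
from h import *
st=bot.sense();s=bot.snapshot("side");P=pts(s)
m=np.zeros(P.shape[:2],bool);m[135:185,305:345]=1
m&=(s["frame"].max(-1)<60)&(P[...,2]>.055)&(P[...,2]<.12)&(abs(P[...,0]-.544)<.03)
for lo in np.arange(.055,.105,.01):
    k=m&(P[...,2]>=lo)&(P[...,2]<lo+.01)
    if k.any():print(lo,k.sum(),np.median(P[k],0).round(4))
cv2.imwrite("pics/s5.png",s["frame"][...,::-1]);print(st["contact_force"])
E
```

```text
clock: 7.27
position: [0.544, -0.2446, 0.3846]
tcp_rot: [0.007, 1.0, -0.0, 0.002]
contact_force: [-0.0, 0.1, -1.2]
finger_gap: 0.0003
0.055 53 [ 0.5393 -0.1915  0.0598]
0.065 54 [ 0.5414 -0.1913  0.0701]
0.07500000000000001 49 [ 0.5419 -0.1914  0.0798]
0.085 59 [ 0.5411 -0.1912  0.0899]
0.095 61 [ 0.5402 -0.1928  0.0999]
[-0.01075703  0.13949839 -1.23276146]
```

View pics/s5.png

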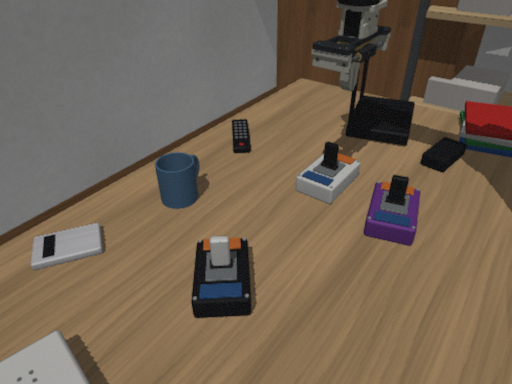

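The lever at (330,155) is upright again, the gripper is clear, and the mug (178,180) and the black box (222,275) are as before. Handing in.

```bash
python3 -c "
from workcell import bot
print(bot.close_job())"
```

```text
the job is handed in; nothing more can be done
None
```

I pushed the white box's lever towards blue with the closed fingertips, held it, let it spring back and lifted clear. The job was handed in at about 7.3 s.

- **Lean:** I measured about 0.43 rad during the hold, then pushed 5 mm further. I estimate that took it to 0.55 rad, but I did not measure it there.
- **Hold:** it leaned past 0.35 rad for about 1.2 s by my reckoning from the move timing. The lever was never pushed towards orange.
- **Last checks:** the lever reads upright (within about 0.03 rad) and the gripper is clear with about 1 N at the wrist. The mug, the black box and the purple look-alike look unmoved in the side view.
- **Disagreement:** contact came about 3 mm later than I worked out from the finger size, so I corrected for it using the measured lean.

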